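Shut the oven and refit its control knob

ROBOT

A 7-joint arm with a two-finger parallel gripper is mounted at the origin on the work surface. World frame = base frame: x ahead of the robot, y to its left, z up, the work surface at z = 0. Lengths are in m, angles in rad, forces in N, time in s.
With the tool pointing down it reaches from about 0.35 to 0.9 m from the base axis. Payload 7.2 kg.
Tool frame: the origin (TCP) lies midway between the tips of the shut fingers; the grasp point (between the pads) lies 19 mm behind it; z points along the fingers, y is the direction in which the jaws open and shut (so a half turn about z gives the same grasp; the last joint's range is limited). The gripper opens to 85 mm and grips with 20 to 120 N. Pads are 22 mm wide; open, the fingers measure 114 mm over their backs; the gripper's body (76 mm by 85 mm) begins 54 mm behind the grasp point. The pads swing forward as they close: fully open they stand 13 mm farther back than shut.
Start: joints at [1.255, 0.411, -0.013, 1.596, 0.006, 1.134, -0.082], TCP at [0.153, -0.606, 0.203] pointing down, gripper open.
Joint ranges: [-2.95, 2.95], [-0.29, 1.99], [-1.47, 1.44], [0.14, 2.54], [-1.03, 4.17], [0.13, 1.85], [-2.86, 2.86]. Speed limits (rad/s): [2.39, 2.39, 3.01, 3.01, 3.14, 3.14, 3.14].

INTERFACE

Orientations are given as a unit quaternion [w, x, y, z].
In Python, from workcell import manip gives the robot as it stands. Calls block until the motion is done:
- manip.reach(position, orientation): joint-space move of the TCP to a pose.
- manip.servo_line(position, ori=None, speed=0.15): straight line of the TCP; ori=None keeps the orientation; speed is the mean speed in m/s.
- manip.move_j(angles): joint-space move.
- manip.gripper_to(opening): opening from 0.0 (shut) to 1.0 (fully open); the grip force is fixed at half the most; returns when the fingers have stopped.
- manip.pause(seconds).
- manip.inverse_kinematics(position, orientation): joint angles nearest the present ones, or None.
- manip.read_state(): the state.
- manip.get_image(name): name is "side" or "top" or "wrist"; returns a dict with "img" (400x640x3 uint8, red, green, blue), "K" (3x3 intrinsics, pixels), "eye" and "rotation" of the camera in the world; the wrist camera has in their place "mount" (4x4, takes a point from camera to tool coordinates, whose origin is the TCP and whose axes are the flange's). Camera axes: x right, y up, looking along -z (the intrinsics and any distortion apply to the point x, -y, -z); pixel columns grow to the right and rows downward; lengths in m; the calibration is good to about 2 mm. A picture is of the moment at which its call begins: read the wrist's pose just before it. There is no depth.
A pose or a line that the arm cannot do raises manip.MotionError and nothing moves.
- manip.close_job(): hands the job in, once; it reports no verdict.
The state is a dict: "time": time; "qpos": joint angles; "joint_velocities": joint speeds; "effort": joint torques, N m; "ee_pos": TCP position; "orientation": TCP orientation; "ft_force": force on the tool from outside, world axes, zero at the start; "ft_torque": the same for the moment, N m; "opening": opening from 0.0 (shut) to 1.0 (fully open).
Only numpy, scipy, OpenCV 4.12 (cv2) and the standard library are available. Lean on these libraries where they do the work, as an engineer would, in place of code of your own. Each camera call takes 0.05 s, during which the arm holds its last target. There are 200 camera calls.

TASK

First push the small oven's door shut until its catch takes it. Then pick up the loose control knob, turn it so that its pointer lines up with the flat of the D-shaped shaft on top of the oven, push it fully onto the shaft and press it down against the shaft's spring as far as it goes. Finish while still holding the knob pressed down, and leave everything else on the counter where it is.

Things in the scene. Friction and masses are not known exactly. Their poses are not given: they have to be found in the camera images.
- oven: Table-top steel oven, 260 deep (x) x 340 wide (y) x 210 high, fixed to the counter. Origin: centre of its underside. Its front face is at x = -130 mm in its frame and looks to -x, towards the robot; a sheet with vents fills the front's +y part and a dark door with a small window the -y part.
- door (a joint): Door angle in rad: 0 shut, growing as its free (-y, right seen from the robot) edge swings out towards the robot; starts at 0.25 to 0.5 and stays where it is left. Over the last 0.07 rad a stud lifts a sprung roller (about 6 N at the handle to push past); from about 0.03 rad on the roller draws the door to 0 and holds it.
- door_hinge (a point): Point on the upright hinge axis (the door's +y edge), 113 mm above the counter (mid height of the door), in the plane of the oven's front. Axes turn with the door, at angle 0 as the oven's: -y along the door to its free edge, -x out of it. Door 215 wide, 165 high, its face 18 mm out from this plane, top edge 195 mm above the counter.
- door_handle (a point): Middle of the door's handle: upright round bar 12 mm thick, spanning 64 to 174 mm above the counter, a short arm to the door at both ends. This point, on the bar's axis 120 mm above the counter, is 185 mm along the door from the hinge and 53 mm out from the hinge plane (35 mm out from the door's face). Axes as door_hinge.
- control: Round flat aluminium plate, 72 mm across, 6 mm high, fixed on the oven's top, the brass shaft standing up in its middle. Dark ticks on part of its rim; the one long, broad tick is on the side to which the shaft's flat faces. Origin: centre of its underside, 210 mm above the counter; z up, x towards the long tick.
- shaft_tip (a point): Middle of the upper end of the upright brass D-shaft, on its axis: 16 mm in diameter with one flat 4 mm from the axis, 22 mm out of the plate, 1.2 mm chamfer. x points from the axis to the flat (the side where material is missing), z up. It does not turn; it only slides down on its spring, and this point with it.
- shaft (a joint): How far the shaft is pressed down, in m: 0 up, 0.006 at its stop. Spring: 2.8 N to start, 7 N at the stop; it springs back when let go.
- knob: Loose black plastic control knob, about 60 g, upright on the counter. Round skirt 50 mm across, 0 to 17 mm high; on it a bar grip 14 mm wide, 17 to 39 mm high, along x from -23 to +30 mm, narrowing from x = +18 to a pointer nose with a white line on top. Origin: on the axis at the underside. x to the pointer nose, z up.
- knob_socket (a point): The knob's underside on its axis, axes as the knob's: mouth of a chamfered D-shaped socket, 15 mm deep, 1 mm wider all round than the shaft. Its flat is on the pointer's side (+x): it goes on only when the knob's x points the same way as the shaft tip's x (within about 0.1 rad). Fully on, the shaft's tip is 15 mm above this point.
- bottle_a: Bystander: brown glass bottle, 60 mm across, 230 high. Origin: centre of its underside.
- bottle_b: Bystander: another such bottle. Origin: centre of its underside.
- mug: Bystander: white mug, 80 mm across, 95 high. Origin: centre of its underside.
- bowl: Bystander: white bowl, 120 mm across, 50 high. Origin: centre of its underside.
- opener: Bystander: flat steel bottle opener, 120 mm long along x, 5 thick, lying near the knob. Origin: on its underside near its middle.
- jar_lid: Bystander: plain round metal jar lid, 68 mm across, 14 high, lying near the knob. Origin: centre of its underside.
- spoon: Bystander: steel spoon, 160 mm long along x, lying near the knob. Origin: on its underside at mid length.
Mind the look-alikes: they are no part of the job. There is more than one size of the knob; the job needs the largest.

How it is judged:
On the way, in this order (a step that is already met when the one before it is completed fails the run):
1. the oven door is shut on its catch (value of joint door below 0.015 rad), for 0.2 s.
2. the knob is fully on the D-shaft, pointer to the flat (value of joint door below 0.015 rad and z of knob in the frame of shaft_tip below -0.0125 m and horizontal distance between knob and shaft_tip below 0.004 m and angle between the x axis of knob and the x axis of shaft_tip, either way round below 0.25 rad and angle between knob's own z axis and vertical below 0.15 rad), for 0.2 s.
At the end, for the whole second after the job is handed in: The door is shut (under 0.015 rad); the knob is on the shaft to at least 12.5 of its 15 mm, within 4 mm of its axis, upright, its pointer within 0.25 rad of the flat; and the robot still bears on the knob (over 1.5 N) and keeps the shaft pressed down more than 4.5 of its 6 mm (all of step 2 and value of joint shaft above 0.0045 m and (contact force between knob and the fingers above 1.5 N or contact force between knob and the arm above 1.5 N)); the arm keeps its last pose, push and grip.
It fails at once if a bystander on the counter is shifted by more than 30 mm (distance of any of bottle_a, bottle_b, mug, bowl, opener, jar_lid, spoon from where it was at the start of the episode above 0.03 m).
It also fails if it takes over 64 s, if anything falls off the work surface, if the arm or the gripper's body presses on something with over 40 N, if the wrist force passes 120 N, or if a joint passes its speed limit or range.

## Working session

There is one attempt and no reset: what is moved stays moved. The work goes in short steps, each a Python script; the robot and the scene stay as the last script left them, time stands still between calls to the robot, and variables do not carry over. Pictures are saved under pics/ and viewed, about 8 in all and at most 12, crops included, and the job is handed in when it is done.

```bash
mkdir -p pics; ls
cat > h.py <<'E'
import numpy as np, cv2
from workcell import manip
from scipy.spatial.transform import Rotation as R
def cam(n):
    s=manip.read_state(); d=manip.get_image(n)
    if 'mount' in d:
        q=s['orientation']; T=np.eye(4); T[:3,:3]=R.from_quat([q[1],q[2],q[3],q[0]]).as_matrix(); T[:3,3]=s['ee_pos']
        M=T@np.array(d['mount']); d['eye']=M[:3,3]; d['rotation']=M[:3,:3]
    d['K']=np.array(d['K']); d['eye']=np.array(d['eye']); d['rotation']=np.array(d['rotation'])
    if d['rotation'].shape!=(3,3): q=d['rotation']; d['rotation']=R.from_quat([q[1],q[2],q[3],q[0]]).as_matrix()
    return d
def undist(d,uv):
    D=np.array(d.get('dist',np.zeros(5)),float)
    return cv2.undistortPoints(np.array(uv,float).reshape(-1,1,2),d['K'],D).reshape(-1,2)
def plane(d,uv,z):
    p=undist(d,uv); r=np.c_[p[:,0],-p[:,1],-np.ones(len(p))]@d['rotation'].T
    return d['eye']+r*((z-d['eye'][2])/r[:,2])[:,None]
def proj(d,P):
    c=(np.atleast_2d(P)-d['eye'])@d['rotation']; x=c*[1,-1,-1]
    D=np.array(d.get('dist',np.zeros(5)),float)
    return cv2.projectPoints(x,np.zeros(3),np.zeros(3),d['K'],D)[0].reshape(-1,2)
def save(n,img): cv2.imwrite('pics/'+n+'.png',cv2.cvtColor(img,cv2.COLOR_RGB2BGR))
def down(yaw):  # tool z down, tool y (jaw axis) at angle yaw in world
    y=np.array([np.cos(yaw),np.sin(yaw),0]); z=np.array([0,0,-1.]); x=np.cross(y,z)
    q=R.from_matrix(np.c_[x,y,z]).as_quat(); return [q[3],q[0],q[1],q[2]]
E
python3 - <<'E'
from h import *
import pickle
for n in ('top','side','wrist'):
    d=cam(n); save(n+'0',d['img']); pickle.dump(d,open(n+'0.pkl','wb'))
    print(n,[k for k in d if k!='img'],d['K'].tolist(),d['eye'].round(3),d['rotation'].round(3).tolist(),d.get('dist'),d.get('distortion'))
print(manip.read_state())
E
```

```text
pics
top ['K', 'eye', 'rotation'] [[396.0567888957654, 0.0, 315.1305284265938], [0.0, 396.0567888957654, 200.2246396180776], [0.0, 0.0, 1.0]] [ 0.455 -0.007  1.499] [[-0.017, 0.998, -0.066], [-1.0, -0.018, -0.012], [-0.013, 0.066, 0.998]] None None
side ['K', 'eye', 'rotation'] [[403.4013341683572, 0.0, 313.87414937080587], [0.0, 403.4013341683572, 197.91629010942697], [0.0, 0.0, 1.0]] [0.164 0.554 0.949] [[-0.826, 0.432, -0.363], [-0.564, -0.617, 0.549], [0.013, 0.658, 0.753]] None None
wrist ['K', 'mount', 'eye', 'rotation'] [[303.69999305218283, 0.0, 317.55928487781625], [0.0, 303.69999305218283, 196.79279249231737], [0.0, 0.0, 1.0]] [ 0.221 -0.589  0.374] [[0.244, 0.932, 0.269], [-0.97, 0.235, 0.066], [-0.001, -0.277, 0.961]] None None
{'time': 0.15, 'qpos': array([ 1.25483164,  0.41177239, -0.0127087 ,  1.59683329,  0.00561344,
        1.1343019 , -0.08222545]), 'joint_velocities': array([-1.27668296e-03, -1.52046708e-03, -2.61319181e-05, -2.27504936e-03,
        1.41819125e-03, -4.79122455e-04,  1.57177673e-03]), 'effort': array([ 2.39932218e-03, -6.01034260e+01,  6.83179703e-01, -2.99645519e+01,
        1.39647012e-02,  7.88430800e-03, -5.32061972e-05]), 'ee_pos': array([ 0.15313191, -0.60552529,  0.20201884]), 'orientation': array([-6.26317656e-04,  9.92336141e-01,  1.23566073e-01, -1.29792258e-04]), 'ft_force': array([ 0.1509556 , -0.03475283, -0.83364384]), 'ft_torque': array([-0.02209632, -0.0239772 , -0.0318982 ]), 'opening': 0.9985435618983359}
```

View pics/top0.png

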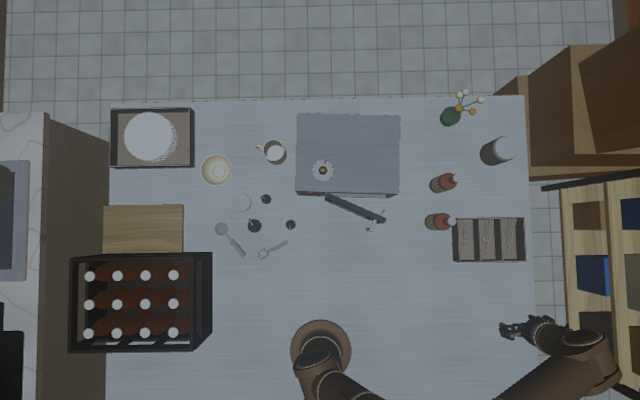

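View pics/side0.png

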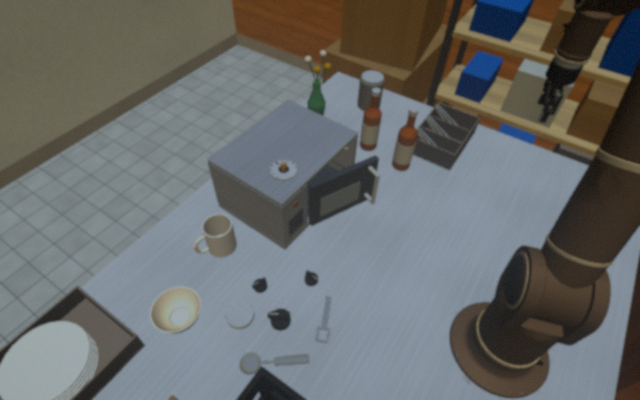

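Run:
```python
from h import *
import pickle
t=pickle.load(open('top0.pkl','rb')); s=pickle.load(open('side0.pkl','rb'))
I=t['img']
save('crop1',np.vstack([cv2.resize(I[150:240,285:405],None,fx=6.6,fy=3.3,interpolation=3)[:0],
 np.hstack([cv2.resize(I[180:265,205:305],(400,340),interpolation=3),cv2.resize(I[140:225,290:390],(400,340),interpolation=3)]),
 np.hstack([cv2.resize(s['img'][255:335,230:350],(400,267),interpolation=3),cv2.resize(s['img'][145:225,265:385],(400,267),interpolation=3)])])[:600])
for n,uv,z in [('knobL',(254,226),.03),('plate',(323,170.5),.216),('ovenFL',(296,192),.21),('ovenFR',(399,194),.21),('ovenBL',(298,113.5),.21),('ovenBR',(399.5,114),.21),('doorhinge',(326,196),.195),('doorfree',(384,220),.195),('bowl',(216,170),.05),('mug',(274,152),.095),('botA',(447,180),.23),('botB',(446,221),.23),('lid',(243,202),.014)]:
    print(n,plane(t,[uv],z).round(3))
```

```text
Traceback (most recent call last):
ValueError: all the input array dimensions except for the concatenation axis must match exactly, but along dimension 1, the array at index 0 has size 792 and the array at index 1 has size 800
```

Run:
```python
from h import *
import pickle
t=pickle.load(open('top0.pkl','rb')); s=pickle.load(open('side0.pkl','rb'))
I=t['img']
save('crop1',np.vstack([
 np.hstack([cv2.resize(I[180:265,205:305],(400,330),interpolation=2),cv2.resize(I[145:230,290:390],(400,330),interpolation=2)]),
 np.hstack([cv2.resize(s['img'][255:335,230:350],(400,267),interpolation=2),cv2.resize(s['img'][145:225,265:385],(400,267),interpolation=2)])])[:600])
for n,uv,z in [('knobL',(254,226),.03),('plate',(323,170.5),.216),('ovenFL',(296,192),.21),('ovenFR',(399,194),.21),('ovenBL',(298,113.5),.21),('ovenBR',(399.5,114),.21),('doorhinge',(326,196),.195),('doorfree',(384,220),.195),('bowl',(216,170),.05),('mug',(274,152),.095),('botA',(447,180),.23),('botB',(446,221),.23),('lid',(243,202),.014)]:
    print(n,plane(t,[uv],z).round(3))
```

```text
knobL [[0.461 0.238 0.03 ]]
plate [[ 0.637 -0.019  0.216]]
ovenFL [[0.569 0.07  0.21 ]]
ovenFR [[ 0.556 -0.265  0.21 ]]
ovenBL [[0.829 0.06  0.21 ]]
ovenBR [[ 0.821 -0.275  0.21 ]]
doorhinge [[ 0.555 -0.028  0.195]]
doorfree [[ 0.472 -0.217  0.195]]
bowl [[0.669 0.374 0.05 ]]
mug [[0.724 0.154 0.095]]
botA [[ 0.597 -0.416  0.23 ]]
botB [[ 0.465 -0.408  0.23 ]]
lid [[0.552 0.282 0.014]]
```

View pics/crop1.png

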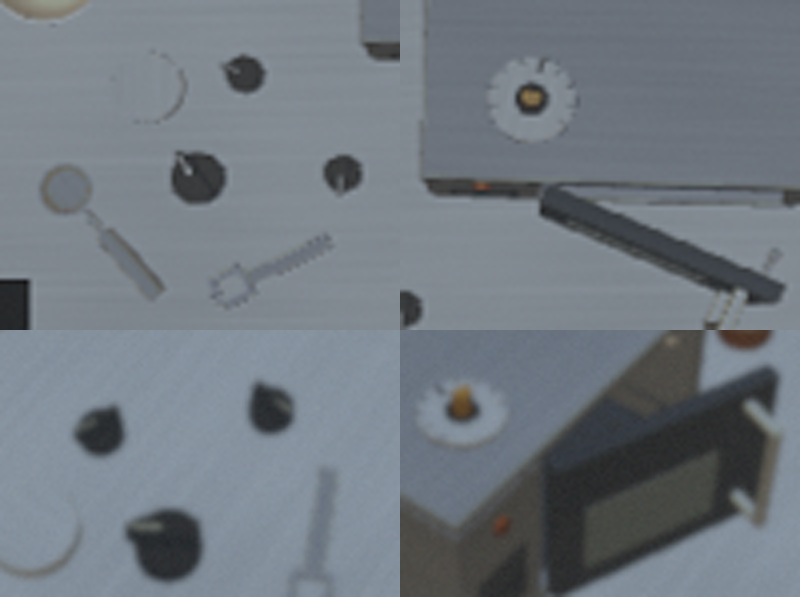

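Run:
```python
from h import *
import pickle
t=pickle.load(open('top0.pkl','rb'))
c=np.array([plane(t,[u],.21)[0,:2] for u in [(296,192),(399,194),(298,113.5),(399.5,114)]]).mean(0)
yaw=-0.035; Rz=lambda a:np.array([[np.cos(a),-np.sin(a)],[np.sin(a),np.cos(a)]])
for n,uv,z in [('handle top',(369.5,226),.174),('hingein',(328,192.5),.195),('hingeout',(325.5,198),.195),('freeout',(383,219.5),.195),('freein',(386,216.5),.195)]:
    p=plane(t,[uv],z)[0,:2]; print(n,p.round(3),(Rz(-yaw)@(p-c)).round(3))
print('c',c)
H=c+Rz(yaw)@[-.13,.07]
for th in (.3,.35,.4,.45): print(th,(H+Rz(yaw-th)@[-.053,-.185]).round(3),(H+Rz(yaw-th)@[-.018,-.215]).round(3))
```

```text
handle top [ 0.454 -0.171] [-0.237 -0.077]
hingein [ 0.566 -0.035] [-0.13   0.063]
hingeout [ 0.548 -0.026] [-0.148  0.071]
freeout [ 0.474 -0.213] [-0.215 -0.118]
freein [ 0.484 -0.224] [-0.205 -0.128]
c [ 0.69355827 -0.10262416]
0.3 [ 0.455 -0.185] [ 0.478 -0.225]
0.35 [ 0.447 -0.18 ] [ 0.469 -0.221]
0.4 [ 0.44  -0.174] [ 0.459 -0.216]
0.45 [ 0.433 -0.167] [ 0.45 -0.21]
```

Run:
```python
from h import *
manip.gripper_to(0.0)
manip.reach([.385,-.145,.20],down(-np.pi/2-.2))
manip.servo_line([.385,-.145,.13])
s=manip.read_state(); print(s['time'],s['ee_pos'],s['ft_force'],s['qpos'].round(2))
d=cam('wrist'); save('w1',d['img'])
print(proj(d,[[.447,-.18,.174],[.447,-.18,.12]]))
```

```text
3.4 [ 0.38530041 -0.145245    0.13032269] [-0.25260699  0.62281344  0.26900359] [ 0.6   0.16 -0.39  2.15  0.08  0.85 -1.61]
[[370.37911869 115.78287335]
 [354.77543566 113.9105325 ]]
```

View pics/w1.png

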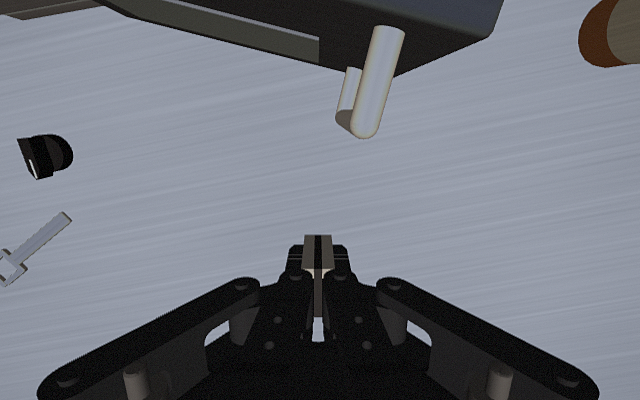

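```bash
cat > push.py <<'E'
from h import *
c=np.array([.6936,-.1026]); yaw=-.035
Rz=lambda a:np.array([[np.cos(a),-np.sin(a)],[np.sin(a),np.cos(a)]])
H=c+Rz(yaw)@[-.13,.068]
def p(th,off): return [*(H+Rz(yaw-th)@[-.053-off,-.185]),.13]
E
python3 - <<'E'
from push import *
s=manip.read_state(); f0=s['ft_force'].copy()
for th in [.45,.38,.3,.22,.15,.1,.07,.05,.035,.02,.01,0,-.01,-.02,-.03,-.04]:
    manip.servo_line(p(th,.017),speed=.12 if th>.12 else .05)
    s=manip.read_state(); f=s['ft_force']-f0; print(th,round(s['time'],2),s['ee_pos'].round(4),f.round(1))
    if f[0]<-14: break
d=cam('wrist'); save('w2',d['img']); t=cam('top'); save('t2',t['img'])
E
```

```text
0.45 3.91 [ 0.4177 -0.161   0.1302] [-2.2  0.6 -1.7]
0.38 4.17 [ 0.4271 -0.1712  0.13  ] [-0.6  0.9  0.4]
0.3 4.46 [ 0.4389 -0.1816  0.1299] [-0.4 -0.1  0.2]
0.22 4.74 [ 0.4514 -0.1912  0.1299] [ 0.8  0.8 -0.1]
0.15 5.01 [ 0.4631 -0.1988  0.1299] [-0.4  0.1  0.2]
0.1 5.36 [ 0.472 -0.204  0.13 ] [-0.3 -0.4 -0.3]
0.07 5.62 [ 0.4773 -0.2068  0.13  ] [-0.1  0.1 -0.1]
0.05 5.88 [ 0.4807 -0.2085  0.1299] [-1.   0.4 -0.2]
0.035 6.12 [ 0.4838 -0.21    0.1301] [ 0.9  0.1 -0.1]
0.02 6.38 [ 0.4864 -0.2111  0.1301] [-0.8 -0.1 -0.3]
0.01 6.62 [ 0.488  -0.2118  0.13  ] [ 0.2  0.5 -0.1]
0 6.88 [ 0.4898 -0.2126  0.13  ] [ 0.1  0.2 -0.2]
-0.01 7.12 [ 0.4915 -0.2133  0.13  ] [-0.2 -1.  -0.5]
-0.02 7.38 [ 0.4916 -0.2134  0.1297] [-4.9  2.7  4.2]
-0.03 7.62 [ 0.4915 -0.2134  0.1295] [-12.6   4.    8.3]
-0.04 7.88 [ 0.4915 -0.2133  0.1292] [-18.    7.9  12.1]
```

View pics/w2.png

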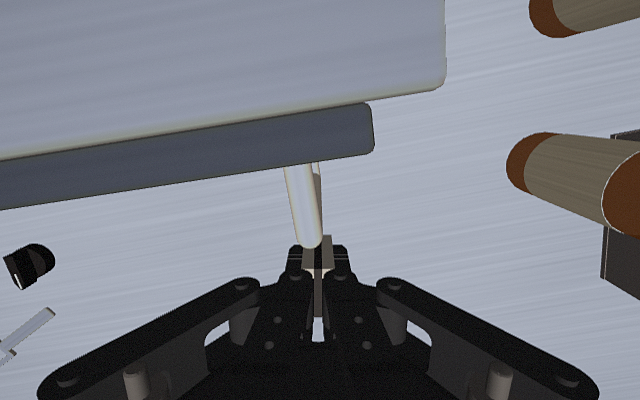

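Run:
```python
from push import *
import pickle
manip.servo_line([.43,-.19,.13],speed=.2)
manip.servo_line([.43,-.19,.36],speed=.3)
manip.reach([.60,-.04,.37],down(-np.pi/2))
manip.pause(.3)
d=cam('wrist'); save('w3',d['img']); pickle.dump(d,open('w3.pkl','wb'))
manip.reach([.46,.235,.25],down(-np.pi/2)); manip.gripper_to(1.0)
manip.pause(.3)
e=cam('wrist'); save('w4',e['img']); pickle.dump(e,open('w4.pkl','wb'))
s=manip.read_state(); print(s['time'],s['ee_pos'],s['qpos'].round(2),s['ft_force'])
print(proj(d,[[.637,-.019,.216]]),proj(e,[[.461,.238,.017]]))
```

```text
13.0417 [0.46000598 0.23499799 0.25000403] [ 0.05  0.27 -0.74  1.75  0.19  1.19 -2.32] [ 0.23025846 -0.03656909 -0.19756622]
[[296.36567301 141.38076166]] [[315.21825854 162.69560762]]
```

View pics/w3.png

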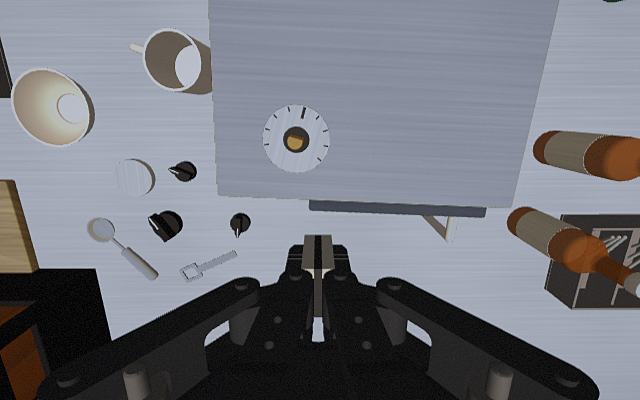

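View pics/w4.png

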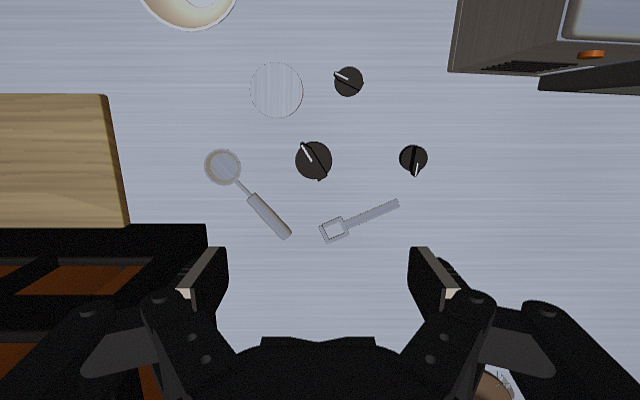

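Run:
```python
from h import *
import pickle
d=pickle.load(open('w3.pkl','rb')); e=pickle.load(open('w4.pkl','rb'))
# knob
g=cv2.cvtColor(e['img'],cv2.COLOR_RGB2GRAY).astype(float)
x0,y0=285,130; k=g[y0:190,x0:342]
m=(k<100).astype(np.uint8); m=cv2.morphologyEx(m,cv2.MORPH_CLOSE,np.ones((5,5)))
cs=max(cv2.findContours(m,0,1)[0],key=cv2.contourArea)
hull=cv2.convexHull(cs).reshape(-1,2)+[x0,y0]
for z in (.0,.017): 
    P=plane(e,hull,z)[:,:2].astype(np.float32); print('knob circ',z,cv2.minEnclosingCircle(P))
yy,xx=np.nonzero((k>130)&(cv2.erode(cv2.morphologyEx(m,cv2.MORPH_CLOSE,np.ones((9,9))),np.ones((5,5)))>0))
print('white n',len(xx))
Q=plane(e,np.c_[xx+x0,yy+y0],.039)[:,:2]; w=k[yy,xx]-80
cq=np.average(Q,axis=0,weights=w); U=np.linalg.svd((Q-cq)*np.sqrt(w)[:,None])[2][0]; pr=(Q-cq)@U
print('line c',cq,'dir',U,np.arctan2(U[1],U[0]),pr.min(),pr.max())
# plate
g=cv2.cvtColor(d['img'],cv2.COLOR_RGB2GRAY).astype(float); a0,b0=255,98; pl=g[b0:180,a0:338]
print('lev',np.percentile(pl,[5,30,50,70,90]))
m=(pl>np.percentile(pl,50)+0).astype(np.uint8)
save('crop2',np.hstack([cv2.resize(e['img'][130:190,285:342],(400,420),interpolation=2),cv2.resize(d['img'][98:180,255:338],(400,420),interpolation=2)]))
pickle.dump(pl,open('pl.pkl','wb'))
for n,uv,z in [('plate',(296,138.5),.216),('tick',(303,113),.216),('tip',(294.5,141.5),.238)]: print(n,plane(d,[uv],z))
```

```text
knob circ 0.0 ((0.46000996232032776, 0.24427781999111176), 0.030021926388144493)
knob circ 0.017 ((0.4628240466117859, 0.24390141665935516), 0.02881685458123684)
white n 36
line c [0.47681509 0.24893002] dir [-0.8534212  -0.52122188] -2.593310585272432 -0.011555178593466142 0.011442427739843759
lev [ 60. 144. 147. 172. 176.]
plate [[ 0.6400209  -0.01868071  0.216     ]]
tick [[ 0.66606019 -0.02653598  0.216     ]]
tip [[ 0.63907105 -0.01864649  0.238     ]]
```

View pics/crop2.png

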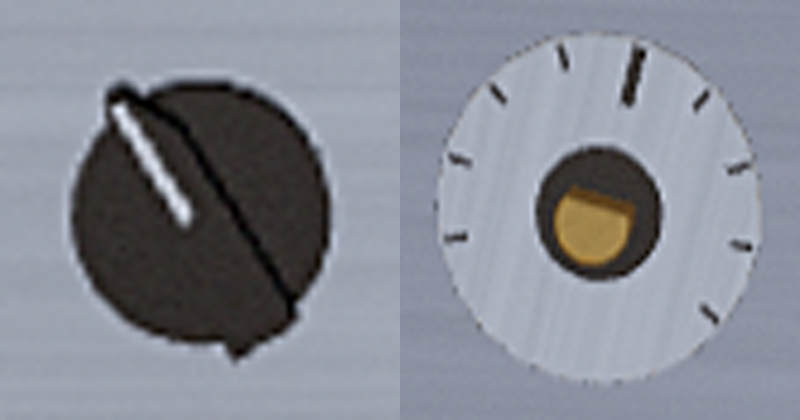

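Run:
```python
from h import *
import pickle
d=pickle.load(open('w3.pkl','rb')); e=pickle.load(open('w4.pkl','rb'))
D=lambda u,v:(255+(u-400)*83/400-.4,98+v*82/420-.4)
E_=lambda u,v:(285+u*57/400-.4,130+v*60/420-.4)
pd=lambda u,v,z:plane(d,[D(u,v)],z)[0,:2]; pe=lambda u,v,z:plane(e,[E_(u,v)],z)[0,:2]
ang=lambda v:np.arctan2(v[1],v[0])
P=pd(599.5,207,.216); T=pd(594,227,.238); print('plate',P,'tip',T)
for z,ps in ((.216,[(437,207),(762,207)]),(.216,[(599.5,32),(599.5,382)])): a,b=[pd(*q,z) for q in ps]; print(np.linalg.norm(a-b))
a,b=pd(639,48,.216),pd(628,103,.216); print('tick ang',ang(a-b),ang((a+b)/2-P))
a,b=pd(558,200,.238),pd(632,215,.238); print('flat ang',ang(b-a)+np.pi/2)
C=pe(201.5,212,.017); print('knob',C,[np.linalg.norm(pe(*q,.017)-pe(*r,.017)) for q,r in [((73,212),(330,212)),((201,80),(201,345))]])
a,b=pe(117,103,.039),pe(187,222,.039); print('line',ang(a-b),ang((a+b)/2-C),a,b)
u=(a-b)/np.linalg.norm(a-b); print('axis offsets of line ends',(a-C)@u,(b-C)@u,np.cross(u,a-C),np.cross(u,b-C))
for s in (-1,1):
  for n,p,y in [('grasp',[*C,.021],ang(a-b)),('place',[*P,.245],-.31)]:
    q=manip.inverse_kinematics(p,down(y+s*np.pi/2)); print(s,n,None if q is None else np.round(q,2))
```

```text
plate [ 0.64052849 -0.0186884 ] tip [ 0.63865886 -0.01898859]
0.07146906574308878
0.07146386289511805
tick ang -0.23306300363811766 -0.29342373916981807
flat ang -0.190048957510212
knob [0.46480203 0.24054011] [np.float64(0.04910773985301311), np.float64(0.05106162350926674)]
line 0.5219054599796459 0.5993604802428252 [0.48793336 0.25518579] [0.46651675 0.24286921]
axis offsets of line ends 0.02735322520133001 0.0026475787022516915 0.0011641854603689043 0.0011641854603689043
-1 grasp [-0.06  0.57 -0.67  1.97  0.5   0.77 -2.07]
-1 place [ 0.31  0.46 -0.53  1.47  0.24  1.27 -2.12]
1 grasp [ 0.29  0.88 -1.24  1.95  0.97  1.08  0.7 ]
1 place [ 0.65  0.66 -1.14  1.45  0.6   1.41  0.75]<stdin>:14: DeprecationWarning: Arrays of 2-dimensional vectors are deprecated. Use arrays of 3-dimensional vectors instead. (deprecated in NumPy 2.0)
```

Run:
```python
from h import *
import pickle
d=pickle.load(open('w3.pkl','rb'))
ang=lambda v:np.arctan2(v[1],v[0])
g=cv2.cvtColor(d['img'],cv2.COLOR_RGB2GRAY).astype(float)
rgb=d['img'].astype(int)
a0,b0=255,98; pl=g[b0:180,a0:338]
m=(pl>160).astype(np.uint8); m=cv2.morphologyEx(m,cv2.MORPH_CLOSE,np.ones((3,3)))
c=max(cv2.findContours(m,0,1)[0],key=cv2.contourArea); c=cv2.convexHull(c).reshape(-1,2)+[a0,b0]
W=plane(d,c,.216)[:,:2]; A=np.c_[2*W,np.ones(len(W))]; s=np.linalg.lstsq(A,(W**2).sum(1),rcond=None)[0]
P=s[:2]; print('plate',P,np.sqrt(s[2]+P@P))
# all dark on plate -> polar
yy,xx=np.mgrid[b0:180,a0:338]; Q=plane(d,np.c_[xx.ravel(),yy.ravel()],.216)[:,:2]-P
r=np.hypot(*Q.T); th=np.arctan2(Q[:,1],Q[:,0]); w=np.clip(172-pl.ravel(),0,None)
w[w<12]=0
k=(r>.017)&(r<.0345); print('r<26 region:'); 
k1=(r>.0215)&(r<.0265); h=np.histogram(th[k1],bins=36,range=(-np.pi,np.pi),weights=w[k1])[0]; print(h.round(0))
for lo,hi in ((.022,.026),(.026,.030),(.030,.034),(.022,.034)):
    kk=(r>lo)&(r<hi)&(abs(th+.28)<.25); print(lo,np.average(th[kk],weights=w[kk]),w[kk].sum())
kk=(r>.022)&(r<.034)&(abs(th+.28)<.25); q=Q[kk]; ww=w[kk]; cq=np.average(q,axis=0,weights=ww)
U=np.linalg.svd((q-cq)*np.sqrt(ww)[:,None],full_matrices=False)[2][0]; print('axis',ang(U),cq)
# all tick angles on rim
h2=[(r>.030)&(r<.034)&(abs(th-t)<.01) for t in np.arange(-3.1,3.1,.02)]
v=np.array([w[x].mean() if x.any() else 0 for x in h2]); print([(round(float(np.arange(-3.1,3.1,.02)[i]),2),int(v[i])) for i in range(1,len(v)-1) if v[i]>25 and v[i]>=v[i-1] and v[i]>v[i+1]])
br=(rgb[...,0]-rgb[...,2]>50)&(rgb[...,0]>140); br[:b0]=0;br[180:]=0;br[:,:a0]=0;br[:,338:]=0
y,x=np.nonzero(br); print('brass n',len(x)); B=plane(d,np.c_[x,y],.238)[:,:2]; print('centroid-tip D',B.mean(0),'bbox centre',(B.min(0)+B.max(0))/2)
cc=cv2.convexHull(B.astype(np.float32)).reshape(-1,2); print('encl',cv2.minEnclosingCircle(B.astype(np.float32)))
```

```text
plate [ 0.63919415 -0.01850497] 0.03533512643764273
r<26 region:
[   0.    0.    0.    0.    0.    0.    0.    0.    0.    0.    0.    0.
    0.    0.    0.    0. 1345.    0.    0.    0.    0.    0.    0.    0.
    0.    0.    0.    0.    0.    0.    0.    0.    0.    0.    0.    0.]
0.022 -0.28053974260795517 1204.0
0.026 -0.2810106943933212 1452.0
0.03 -0.28315786335945037 1358.0
0.022 -0.2815958537123104 4014.0
axis 2.863640656794083 [ 0.02720061 -0.0078671 ]
[(-2.28, 124), (-1.78, 121), (-1.28, 107), (-0.78, 131), (-0.3, 146), (0.22, 128), (0.72, 130), (1.22, 103), (1.72, 110)]
brass n 133
centroid-tip D [ 0.63786627 -0.01810765] bbox centre [ 0.63806826 -0.01817212]
encl ((0.6380895376205444, -0.018135925754904747), 0.007170407101511955)
```

Run:
```python
from h import *
import pickle
K=[.4645,.2405]; o=down(.545-np.pi/2)
manip.gripper_to(.55)
manip.reach([*K,.10],o)
manip.servo_line([*K,.022],speed=.1)
s=manip.read_state(); print(s['time'],s['ee_pos'],s['ft_force'].round(1))
manip.gripper_to(0.0); manip.pause(.2)
s=manip.read_state(); print(s['time'],s['ee_pos'],s['ft_force'].round(1),s['opening'])
manip.servo_line([*K,.27],speed=.25)
P=np.array([.6394,-.0185]); manip.reach([*P,.30],down(-.282-np.pi/2)); manip.pause(.2)
s=manip.read_state(); print(s['time'],s['ee_pos'],s['ft_force'].round(1),s['opening'])
d=cam('wrist'); save('w5',d['img']); pickle.dump(d,open('w5.pkl','wb'))
```

```text
15.0917 [0.46483811 0.24084955 0.02250366] [-0.2 -0.   1.1]
15.8 [0.46451301 0.24049862 0.02199846] [ 0.5 -0.1 -0.3] -0.0022322312113444587
18.3417 [ 0.63906649 -0.01672086  0.30034957] [-0.5 -0.4  0.7] 0.0026044512567624033
```

View pics/w5.png

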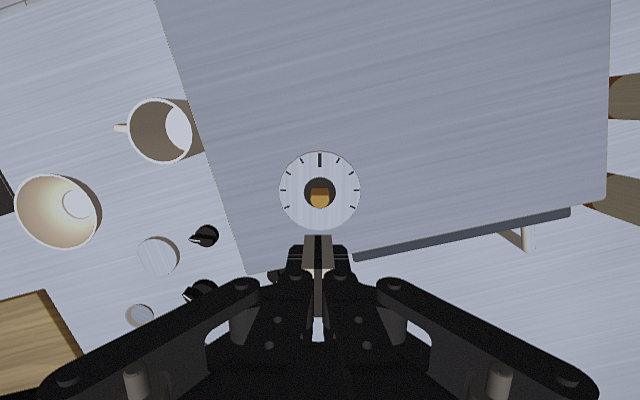

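Run:
```python
from h import *
import pickle
d=pickle.load(open('w5.pkl','rb'))
print(proj(d,[[.4645,.2405,.017],[.639,-.0167,.30],[.552,.282,.014]]))
manip.gripper_to(.55)
manip.reach([.46,.235,.25],down(-np.pi/2)); manip.pause(.3)
e=cam('wrist'); pickle.dump(e,open('w6.pkl','wb'))
o=pickle.load(open('w4.pkl','rb'))
save('c6',np.hstack([cv2.resize(i['img'][50:250,195:430],(400,340),interpolation=2) for i in (o,e)]))
print(manip.read_state()['time'])
```

```text
[[202.00857932 296.13064077]
 [317.34928254 228.98436222]
 [159.59237935 257.1206165 ]]
20.45
```

View pics/c6.png

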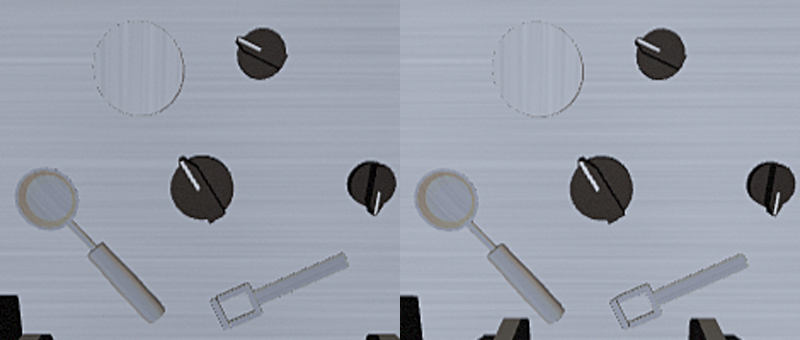

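Run:
```python
from h import *
import pickle
d=pickle.load(open('w5.pkl','rb')); M=np.array(d['mount']); print(M.round(3))
inv=np.linalg.inv(M)
for x in (-.011,0,.011):
  for z in (0,-.01,-.02,-.03):
    p=(inv@[x,0,z,1])[:3]; k=d['K']@(p*[1,-1,-1]); print(x,z,(k[:2]/k[2]).round(0),end=' ')
  print()
save('c7',cv2.resize(d['img'][220:330,260:380],(720,660//1),interpolation=2)[:600])
```

```text
[[-0.002  0.961  0.276  0.07 ]
 [ 1.     0.002 -0.     0.   ]
 [-0.     0.276 -0.961 -0.172]
 [ 0.     0.     0.     1.   ]]
-0.011 0 [317. 246.] -0.011 -0.01 [317. 253.] -0.011 -0.02 [317. 261.] -0.011 -0.03 [317. 270.] 
0 0 [317. 229.] 0 -0.01 [317. 236.] 0 -0.02 [317. 243.] 0 -0.03 [317. 251.] 
0.011 0 [317. 212.] 0.011 -0.01 [317. 218.] 0.011 -0.02 [317. 224.] 0.011 -0.03 [317. 231.]
```

View pics/c7.png

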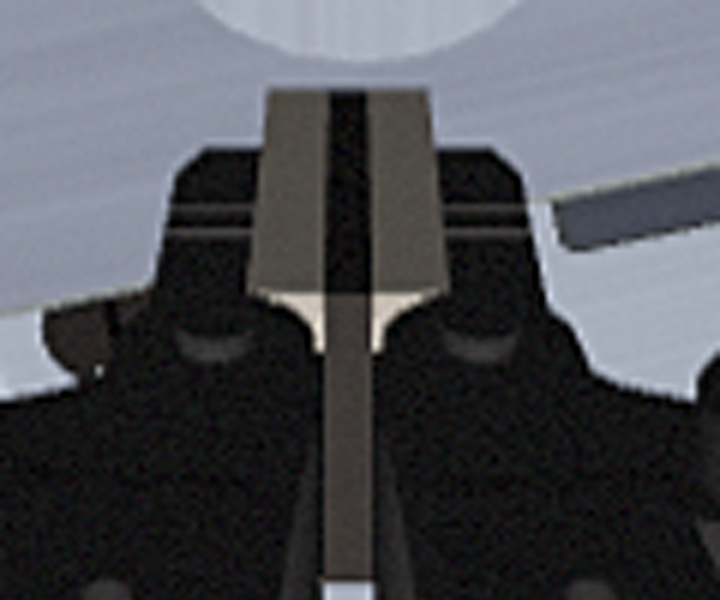

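Run:
```python
from h import *
K=[.4645,.2405]; o=down(.56-np.pi/2)
manip.gripper_to(.35)
manip.reach([*K,.07],o)
manip.servo_line([*K,.03],speed=.1)
f0=manip.read_state()['ft_force'][2]
for z in np.arange(.026,-.026,-.003):
    manip.servo_line([*K,z],speed=.05)
    s=manip.read_state(); f=s['ft_force'][2]-f0; print(round(z,3),s['ee_pos'].round(4),round(f,1),round(s['time'],2))
    if f>3.5: break
manip.servo_line([*K,z+.006],speed=.05)
manip.gripper_to(0.0)
s=manip.read_state(); print(s['time'],s['ee_pos'],s['ft_force'].round(1),s['opening'])
```

```text
0.026 [0.4647 0.2405 0.0262] 0.1 22.31
0.023 [0.4644 0.2404 0.0229] -1.4 22.56
0.02 [0.4643 0.2404 0.0198] 1.0 22.81
0.017 [0.4643 0.2404 0.0168] 0.1 23.06
0.014 [0.4644 0.2404 0.0138] 0.5 23.31
0.011 [0.4644 0.2404 0.0108] -0.0 23.56
0.008 [0.4644 0.2404 0.0078] 0.4 23.81
0.005 [0.4644 0.2404 0.0048] -0.3 24.06
0.002 [0.4643 0.2404 0.0018] -0.3 24.31
-0.001 [ 0.4643  0.2404 -0.0012] -0.5 24.56
-0.004 [ 0.4644  0.2404 -0.0042] -0.9 24.81
-0.007 [ 0.4644  0.2404 -0.0072] 0.4 25.06
-0.01 [ 0.4644  0.2404 -0.0102] 0.3 25.31
-0.013 [ 0.4649  0.2408 -0.012 ] 13.8 25.56
26.1083 [ 0.46451003  0.24049923 -0.00704437] [-1.  -0.1  2.6] 0.15083454952518538
```

Run:
```python
from h import *
import pickle
K=[.4645,.2405]; P=np.array([.6394,-.0185]); o=down(-.282-np.pi/2)
manip.servo_line([*K,.27],speed=.25)
s=manip.read_state(); print('lifted',s['opening'],s['time'])
manip.reach([*P,.262],o); manip.servo_line([*P,.262],o); manip.pause(.3)
s=manip.read_state(); f0=s['ft_force'].copy(); print(s['time'],s['ee_pos'],s['opening'],f0.round(1))
d=cam('wrist'); save('w8',d['img']); pickle.dump(d,open('w8.pkl','wb'))
manip.servo_line([*P,.236],speed=.1)
for z in np.arange(.233,.2085,-.0025):
    manip.servo_line([*P,z],speed=.05)
    s=manip.read_state(); f=s['ft_force']-f0; print(round(z,4),s['ee_pos'].round(4),f.round(1),s['opening'].round(3),round(s['time'],2))
    if f[2]>9: break
```

```text
lifted 0.1477563682306566 27.3667
29.1083 [ 0.63940542 -0.01843743  0.26204387] 0.14814859809876432 [ 0.2 -1.  -1.6]Traceback (most recent call last):
  File "<stdin>", line 12, in <module>
AttributeError: 'float' object has no attribute 'round'
```

Run:
```python
from h import *
P=np.array([.6394,-.0185]); f0=np.array([.2,-1,-1.6])
for z in np.arange(.2305,.2085,-.0025):
    manip.servo_line([*P,z],speed=.05)
    s=manip.read_state(); f=s['ft_force']-f0; print(round(z,4),s['ee_pos'].round(4),f.round(1),round(s['opening'],3),round(s['time'],2))
    if f[2]>9: break
```

```text
0.2305 [ 0.6393 -0.0185  0.2304] [0.3 0.8 1.2] 0.148 30.07
0.228 [ 0.6393 -0.0185  0.2278] [-0.3  0.8  0.7] 0.149 30.32
0.2255 [ 0.6393 -0.0185  0.2253] [ 0.3  1.8 -0.1] 0.145 30.57
0.223 [ 0.6393 -0.0185  0.2228] [-0.4  0.8  0.5] 0.149 30.82
0.2205 [ 0.6393 -0.0185  0.2203] [-0.2  0.6  0.5] 0.15 31.07
0.218 [ 0.6393 -0.0185  0.2178] [0.3 1.5 0.8] 0.147 31.32
0.2155 [ 0.6397 -0.0184  0.2158] [0.4 1.4 3.4] 0.149 31.57
0.213 [ 0.6397 -0.0184  0.2133] [-0.7  1.6  5.2] 0.146 31.82
0.2105 [ 0.6397 -0.0184  0.2109] [0.4 0.9 6.4] 0.149 32.07
```

Run:
```python
from h import *
P=np.array([.6394,-.0185]); f0=np.array([.2,-1,-1.6])
for z in np.arange(.2095,.2055,-.001):
    manip.servo_line([*P,z],speed=.05); manip.pause(.15)
    s=manip.read_state(); f=s['ft_force']-f0; print(round(z,4),s['ee_pos'].round(4),f.round(1),round(s['opening'],3),round(s['time'],2))
    if f[2]>11: break
manip.pause(.5); s=manip.read_state(); print(s['ee_pos'].round(4),(s['ft_force']-f0).round(1),s['time'])
d=cam('wrist'); w=cam('side'); t=cam('top')
save('fin',np.vstack([np.hstack([cv2.resize(d['img'][60:300,140:500],(400,267)),cv2.resize(w['img'][90:290,200:500],(400,267),interpolation=2)]),np.hstack([cv2.resize(t['img'][100:260,200:480],(800,330)[:2],interpolation=2)])]))
```

```text
0.2095 [ 0.6397 -0.0184  0.2101] [0.9 0.9 7. ] 0.145 32.47
0.2085 [ 0.6398 -0.0184  0.2099] [-1.6  0.1 12.3] 0.15 32.87
[ 0.6398 -0.0184  0.2099] [-1.5  0.9 11.3] 33.3667
```

View pics/fin.png

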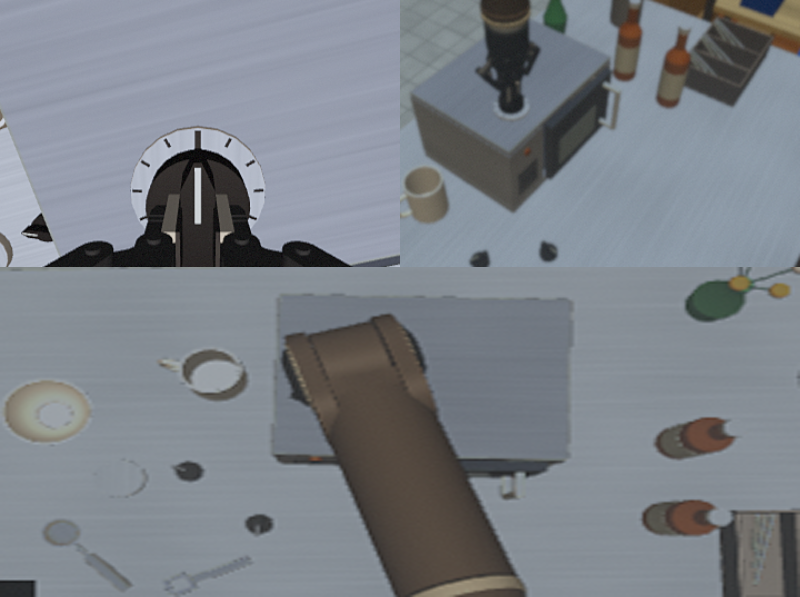

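The final picture shows the pointer's white line in line with the long tick (both at column ~198 of the left tile). The door is flush with the oven front, and the bystanders are where they were. The shaft is at its hard stop, with the press held at about 11 N.

```bash
python3 -c "
from workcell import manip
manip.close_job()"
```

```text
the job is handed in; nothing more can be done
```

I shut the oven door on its catch, fitted the largest knob to the D-shaft with its pointer to the flat, and handed the job in at about 33 s with the knob still gripped and pressed down.

**Last checks**
- **Door:** I pushed it by the handle until it stopped hard, with about 18 N building up. The later pictures show it flush with the oven front.
- **Fit:** the knob slid about 15 mm onto the shaft with almost no resistance. The white pointer line matches the long tick in the final picture.
- **Press:** spring force rose from about 3 N to 7 N over 6 mm, then jumped to about 12 N at the stop. It held at about 11 N.
- **Bystanders:** none looks moved in the final pictures.

**What failed or disagreed**
- **First grasp missed:** the fingers closed on nothing because the tips stand about 20 mm or more behind the reported TCP. I felt for the knob's skirt, found the real height and regrasped. The gripper opening of 0.15 is about 13 mm, against the 14 mm bar.
- **Shaft direction:** my hand-read estimates ranged from -0.19 to -0.29 rad. I used -0.28 rad, from fitting the long tick in the image.
- **Viewed pictures:** I viewed 12, the limit, instead of the planned 8.

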